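# Switch the bead sorter to its other chute and let the batch run

## Task

The seesaw gate of the bead sorter is tipped towards one tray, but the waiting batch of beads belongs in the other one. With your fingertips, push down the raised end of the seesaw by its tab so that it rocks over and stays tipped the other way, and only then push the post of the release slide sideways, to the left as seen from the robot, so that the slide is fully open and all four beads run down the other chute into that tray. Do not touch or lift the beads, and leave the bottle, the jar and the bowl where they stand.

Things in the scene. Friction and masses are not known exactly. Their poses are not given: they have to be found in the camera images.
- sorter: Fixed plywood bead sorter, 480 mm wide (y), 240 deep. Origin: on the table below the seesaw's pivot; z up, +y to its left tray, +x back along the feed chute, away from the robot. Feed chute at y=0, x=12 to 165 mm, 26 mm wide inside, 34 outside, wall tops 154 to 180 mm high, slopes down to the seesaw's middle. At each seesaw end a fixed chute (|y| 80 to 142 mm) leads to an open tray.
- tray_left (a point): centre of the inner floor of the +y tray (inside 92 x 92 mm, walls 36 mm above this point, outer wall 72 mm)
- tray_right (a point): the same for the -y tray
- seesaw (a joint): seesaw gate angle, rad, stops at -0.25 and 0.25. Aluminium trough 170 mm long along sorter y, hinged about sorter x 100 mm up, brass bar on its front wall (top 155 mm up). Top-heavy: starts and stays at either stop, falls over once past 0; under 1 N at a tab moves it. Positive: left (+y) end raised, beads would run to the right tray; negative: the reverse.
- tab_left (a point): top centre of the flat finger tab (38 mm along sorter x, 34 along y, 4 thick) that juts towards the robot from the top of the seesaw's front wall near its +y end: 66 mm to the side and 41 mm in front of the pivot, about 154 mm above the table when raised, 139 level, 121 lowered. Clear below it.
- tab_right (a point): the same tab at the -y end
- slide (a joint): how far the steel release slide is pushed, m: 0 closed (blocks the feed chute) to 0.05 open (stop); moves along the sorter's +y only; above about 0.035 the chute is free. Friction about 1 N, it stays where it is left.
- post_top (a point): top centre of the slide's upright round steel post, 14 mm diameter, free for 36 mm below this point (then comes the plate, 34 mm wide along y); it stands over the feed chute, 206 mm above the table, 45 mm behind the pivot. The chute's side walls there end 45 mm below this point.
- paint_bottle: bystander: yellow paint bottle, 48 mm diameter, 125 mm tall, origin at underside centre
- glaze_jar: bystander: red jar, 60 mm diameter, 75 mm tall, origin at underside centre
- pinch_bowl: bystander: terracotta bowl, 72 mm across, 45 mm tall, origin at underside centre
- bead0_center (a point): centre of white ceramic bead 0, a 22 mm ball, 13 g, number 0 (0 foremost) in the row of 4 waiting in the feed chute behind the slide
- bead0: the same bead 0 as a body (its origin turns as it rolls; use the point)
- bead1_center (a point): centre of white ceramic bead 1, a 22 mm ball, 13 g, number 1 (0 foremost) in the row of 4 waiting in the feed chute behind the slide
- bead1: the same bead 1 as a body (its origin turns as it rolls; use the point)
- bead2_center (a point): centre of white ceramic bead 2, a 22 mm ball, 13 g, number 2 (0 foremost) in the row of 4 waiting in the feed chute behind the slide
- bead2: the same bead 2 as a body (its origin turns as it rolls; use the point)
- bead3_center (a point): centre of white ceramic bead 3, a 22 mm ball, 13 g, number 3 (0 foremost) in the row of 4 waiting in the feed chute behind the slide
- bead3: the same bead 3 as a body (its origin turns as it rolls; use the point)
Not all that is in view belongs to the job. Leave any red look-alike of the bead3 alone.

How it is judged:
On the way, in this order (a step that is already met when the one before it is completed fails the run):
1. the seesaw has been rocked over to its other stop while the slide still holds the beads back (distance of tab_left from where it was at the start of the episode above 0.026 m and (value of joint seesaw below -0.22 rad or value of joint seesaw above 0.22 rad) and value of joint slide below 0.012 m), for 0.2 s.
2. the slide has been pushed open (value of joint slide above 0.035 m), for 0.2 s.
At the end, for the whole second after the job is handed in: The seesaw rests within 0.03 rad of the stop opposite to its starting one, the slide is open by more than 35 mm, and all four beads lie at rest in the tray on the seesaw's now lower side (distance of tab_left from where it was at the start of the episode above 0.026 m and value of joint slide above 0.035 m and ((value of joint seesaw below -0.22 rad and x of bead0_center in the frame of tray_left between -0.048 and 0.048 m and y of bead0_center in the frame of tray_left between -0.048 and 0.048 m and z of each of bead0_center, bead1_center, bead2_center, bead3_center in the frame of tray_left below 0.036 m and x of bead1_center in the frame of tray_left between -0.048 and 0.048 m and y of bead1_center in the frame of tray_left between -0.048 and 0.048 m and x of bead2_center in the frame of tray_left between -0.048 and 0.048 m and y of bead2_center in the frame of tray_left between -0.048 and 0.048 m and x of bead3_center in the frame of tray_left between -0.048 and 0.048 m and y of bead3_center in the frame of tray_left between -0.048 and 0.048 m) or (value of joint seesaw above 0.22 rad and x of bead0_center in the frame of tray_right between -0.048 and 0.048 m and y of bead0_center in the frame of tray_right between -0.048 and 0.048 m and z of each of bead0_center, bead1_center, bead2_center, bead3_center in the frame of tray_right below 0.036 m and x of bead1_center in the frame of tray_right between -0.048 and 0.048 m and y of bead1_center in the frame of tray_right between -0.048 and 0.048 m and x of bead2_center in the frame of tray_right between -0.048 and 0.048 m and y of bead2_center in the frame of tray_right between -0.048 and 0.048 m and x of bead3_center in the frame of tray_right between -0.048 and 0.048 m and y of bead3_center in the frame of tray_right between -0.048 and 0.048 m)) and linear speed of each of bead0, bead1, bead2, bead3 below 0.05 m/s); the robot touches nothing.
It fails at once if a bead is touched by the robot (contact force between any of the fingers, the arm and bead0 above 0.2 N or contact force between any of the fingers, the arm and bead1 above 0.2 N or contact force between any of the fingers, the arm and bead2 above 0.2 N or contact force between any of the fingers, the arm and bead3 above 0.2 N).
It fails at once if a bead is lifted (height (world z) of any of bead0_center, bead1_center, bead2_center, bead3_center above 0.19 m).
It fails at once if the bottle, jar or bowl is shifted by more than 25 mm or tipped or lifted (distance of any of paint_bottle, glaze_jar, pinch_bowl from where it was at the start of the episode above 0.025 m or angle between any of paint_bottle, glaze_jar, pinch_bowl's own z axis and vertical above 0.35 rad).
It also fails if it takes over 40 s, if anything falls off the work surface, if the arm or the gripper's body presses on something with over 40 N, if the wrist force passes 120 N, or if a joint passes its speed limit or range.

## Robot

A 6-joint arm with a two-finger parallel gripper is mounted at the origin on the work surface. World frame = base frame: x ahead of the robot, y to its left, z up, the work surface at z = 0. Lengths are in m, angles in rad, forces in N, time in s.
With the tool pointing down it reaches from about 0.35 to 0.85 m from the base axis. Payload 8.1 kg.
Tool frame: the origin (TCP) lies midway between the tips of the shut fingers; the grasp point (between the pads) lies robot.grip_depth behind it (robot.grip_depth is the distance from the TCP to the grasp point, in m); z points along the fingers, y is the line along which they close (so a half turn about z gives the same grasp; the last joint's range is limited). The gripper opens to 93 mm and grips with 3 to 60 N. Pads are 15 mm wide; open, the fingers measure 128 mm over their backs; the gripper's body (75 mm by 188 mm) begins 65 mm behind the grasp point.
Start: joints at [1.165, 0.13, 1.488, -0, 1.523, -0.085], TCP at [0.189, 0.569, 0.219] pointing down, gripper open.
Joint ranges: [-2.96, 2.96], [-0.89, 2.26], [0.02, 2.5], [-1.34, 4.48], [0, 2.73], [-2.66, 2.66]. Speed limits (rad/s): [2.39, 2.39, 2.79, 3.14, 3.14, 3.14].

## Interface

Orientations are given as a rotation vector (axis times angle).
In Python, from plant import robot gives the robot as it stands.
- The arm moves only by the tool carry_out, never from a script. Its argument "rows" is a list of rows, each a list of 6 numbers: the shift along the tool's x, y, z in m, then the turn, a rotation vector about the tool's x, y, z in degrees. A call has 1 to 12 rows; each row is the pose to reach, as a shift and turn from the pose commanded when the call began, along the tool's axes at that moment; what a row does not reach only later rows make up. A row lasts 1/8 s, in which the tool goes at most 62.5 mm and 10.7 degrees, less where a joint would pass 70% of its speed; a pose out of reach is approached as far as the arm can. A call with a gripper value outside its range is refused whole. "jaw" is the closure in counts, from 0 (fully open) to 255 (shut), set as the call begins (left out, the last holds). The fingers move at their own pace and stop on an object; "force" is the grip in N (left out, the last holds). Time passes only in rows, so rows that repeat a pose let the fingers close. It gives the time, the measured TCP pose, the force, the opening and the grip force at its end, in the units of the state.
- robot.read_state(): the state, without advancing time (a new reading comes with each control period).
- robot.read_camera(name): name is "scene" or "top" or "wrist"; returns the picture (480x640x3 uint8, red, green, blue); there is no depth.
- robot.camera_model(name): a dict with "fx", "fy", "cx", "cy" (pixels), "R" (3x3) and "t" (3): a world point X has camera coordinates R X + t; the wrist camera has in their place "mount" (4x4, takes a point from camera to tool coordinates, whose origin is the TCP and whose axes are the flange's). Camera axes: x right, y down, z forward; pixel columns grow to the right and rows downward; lengths in m; the calibration is good to about 2 mm. A picture is of the moment at which its call begins: read the wrist's pose just before it. camera_model takes no time and is no camera call.
- robot.close_job(): hands the job in; it is judged then, once.
Trained networks look in the newest picture that a camera, given by its name, has taken for a name from the list of things; names that differ only in an ending like _2 or _b are one class to them, and where a whole thing is asked for, a point or a joint stands for the part that bears it (a point fixed in the world has none). Each returns a list of dicts, best first, with "conf" (0 to 1); they miss things now and then, are a little off and sometimes report something else, mostly with a low value. They report only what shows in the picture. A call takes as long as a camera call. They do not tell look-alikes from the thing itself.
- robot.outline_of(camera, target): "pixels" (480x640 bool, what is visible of it) and "pixel" ([column, row] in pixels, amid what is visible of it).
The state is a dict: "t": time; "q": joint angles; "dq": joint speeds; "joint_torque": joint torques, N m; "tool_pos": TCP position; "orientation": TCP orientation; "force": force on the tool from outside, world axes, zero at the start; "wrist_torque": the same for the moment, N m; "opening": finger opening in m; "gripper_force": force on a finger pad.
Only numpy, scipy, OpenCV 4.12 (cv2) and the standard library are available. Lean on these libraries where they do the work, as an engineer would, in place of code of your own. Each camera call takes 0.05 s, during which the arm holds its last target. There are 200 camera calls.

## Working session

There is one attempt and no reset: what is moved stays moved. The work goes in short steps, Python scripts to look and compute and a tool call to move; the robot and the scene stay as the last step left them, time stands still between calls to the robot, and variables do not carry over. Pictures are saved under pics/ and viewed, at most 10 in all, crops included, and the job is handed in when it is done.

Besides the shell and the picture viewer there is one more tool, called after ">>>" as name(argument=value, ...), one argument or row to a line, values as JSON. carry_out: Moves the arm, as the interface text tells. Its arguments: {"type":"object","properties":{"rows":{"type":"array"},"jaw":{"type":"number"},"force":{"type":"number"}},"required":["rows"]}

```bash
mkdir -p pics; python3 - <<'E'
from plant import robot
import cv2,numpy as np
s=robot.read_state();print(s['t'],s['tool_pos'],s['orientation'],s['opening'],robot.grip_depth)
for c in ['scene','top']:
    im=robot.read_camera(c);cv2.imwrite(f'pics/{c}0.png',im[:,:,::-1])
    m=robot.camera_model(c);print(c,{k:np.round(v,4).tolist() for k,v in m.items()})
    for t in ['tab_left','post_top','seesaw','slide','sorter','bead0','paint_bottle','glaze_jar','pinch_bowl']:
        r=robot.outline_of(c,t)
        print(t,[(round(d['conf'],2),np.round(d['pixel']).tolist(),int(d['pixels'].sum())) for d in r][:4])
print(robot.read_state()['t'])
E
```

```text
0.0 [0.18892831 0.56886729 0.21758705] [-5.01649580e-01 -3.10082634e+00  2.82773658e-03] 0.09288534568979716 0.0188
scene {'fx': 437.2162, 'fy': 437.2162, 'cx': 325.5316, 'cy': 236.4031, 'R': [[-0.4023, 0.9155, -0.0096], [0.6411, 0.2742, -0.7168], [-0.6536, -0.2945, -0.6972]], 't': [0.2202, -0.2909, 1.1516]}
tab_left [(0.59, [332.0, 204.0], 3322)]
post_top [(0.8, [315.0, 204.0], 350)]
seesaw [(0.82, [334.0, 206.0], 3296)]
slide [(0.83, [314.0, 202.0], 334)]
sorter [(0.75, [320.0, 253.0], 22111)]
bead0 [(0.62, [306.0, 229.0], 92), (0.51, [296.0, 247.0], 115), (0.47, [312.0, 219.0], 102), (0.46, [336.0, 364.0], 163)]
paint_bottle [(0.76, [201.0, 270.0], 1535), (0.61, [298.0, 235.0], 110)]
glaze_jar [(0.6, [406.0, 327.0], 2020)]
pinch_bowl [(0.8, [426.0, 223.0], 950)]
top {'fx': 493.368, 'fy': 493.368, 'cx': 313.3745, 'cy': 241.3293, 'R': [[-0.0127, -0.9999, 0.0031], [-0.9927, 0.0122, -0.1198], [0.1197, -0.0046, -0.9928]], 't': [0.0409, 0.6161, 0.8283]}
tab_left [(0.89, [343.0, 300.0], 4068)]
post_top [(0.72, [429.0, 208.0], 937), (0.65, [341.0, 257.0], 163)]
seesaw [(0.93, [344.0, 294.0], 3897), (0.29, [336.0, 223.0], 153)]
slide [(0.52, [347.0, 256.0], 127)]
sorter [(0.72, [336.0, 285.0], 20546), (0.6, [348.0, 296.0], 3907)]
bead0 [(0.67, [337.0, 249.0], 115), (0.58, [337.0, 224.0], 165), (0.51, [331.0, 209.0], 150), (0.5, [339.0, 235.0], 143)]
paint_bottle [(0.62, [430.0, 213.0], 888), (0.44, [333.0, 210.0], 156)]
glaze_jar [(0.63, [234.0, 227.0], 1055)]
pinch_bowl [(0.82, [252.0, 369.0], 1413)]
1.0
```

View pics/scene0.png

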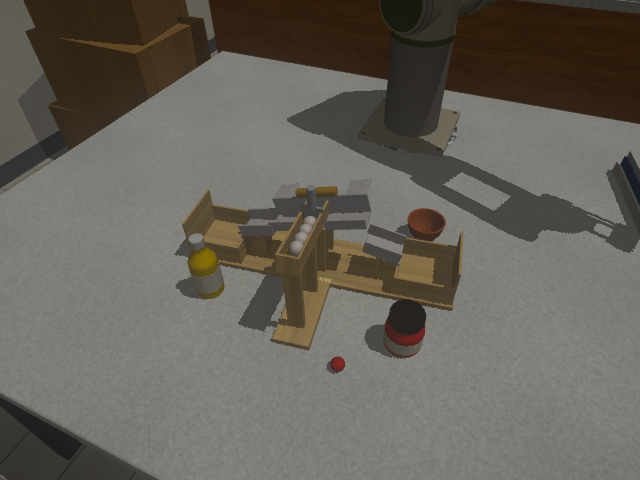

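View pics/top0.png

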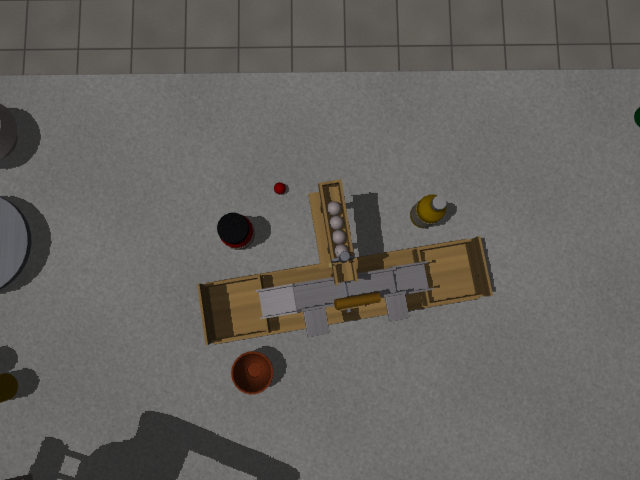

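```bash
python3 - <<'E'
import cv2,numpy as np
a=cv2.imread('pics/top0.png')[170:350,195:500];a=cv2.resize(a,None,fx=2.6,fy=2.6,interpolation=cv2.INTER_CUBIC)
cv2.imwrite('pics/topc.png',cv2.convertScaleAbs(a,alpha=1.6))
a=cv2.imread('pics/scene0.png')[170:350,175:475];a=cv2.resize(a,None,fx=2.6,fy=2.6,interpolation=cv2.INTER_CUBIC)
cv2.imwrite('pics/scenec.png',cv2.convertScaleAbs(a,alpha=1.6))
E
```

```text
(no output)
```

View pics/topc.png

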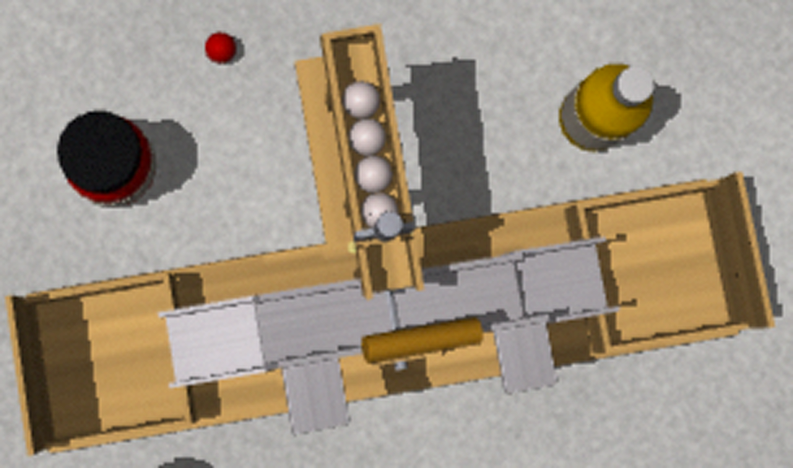

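View pics/scenec.png

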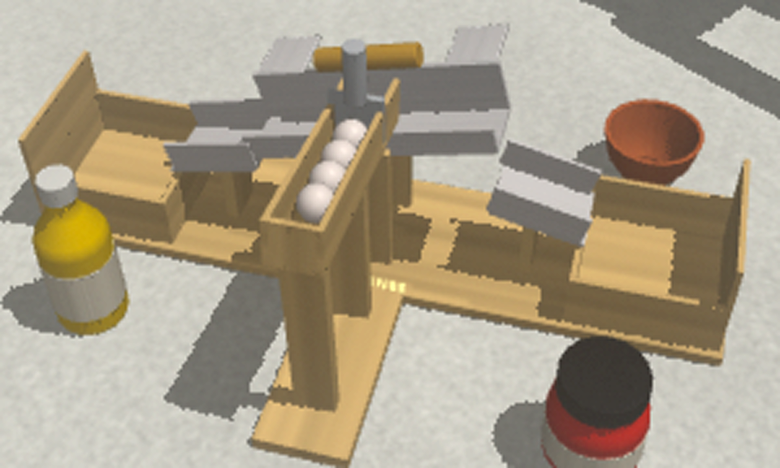

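```bash
cat > h.py <<'E'
import numpy as np
from plant import robot
from scipy.optimize import least_squares
def proj(c,X):
    m=robot.camera_model(c);p=np.array(m['R'])@X+np.array(m['t']);return np.array([m['fx']*p[0]/p[2]+m['cx'],m['fy']*p[1]/p[2]+m['cy']])
def W(p,X):
    c,s=np.cos(p[2]),np.sin(p[2]);return np.array([p[0]+c*X[0]-s*X[1],p[1]+s*X[0]+c*X[1],X[2]])
E
python3 - <<'E'
from h import *
O=[('top',389,219,(.045,0,.206)),('top',317,397,(-.041,.0543,.154)),('top',526,358,(-.041,-.0736,.121)),('scene',354,46,(.045,0,.206)),
('top',380,27,(.165,-.017,.180)),('top',323,35,(.165,.017,.180)),('scene',325,228,(.165,.017,.180)),('scene',264,218,(.165,-.017,.180))]
off={'top':(195,170),'scene':(175,170)}
f=lambda p:np.concatenate([proj(c,W(p,X))-[off[c][0]+(u-1)/2.6,off[c][1]+(v-1)/2.6] for c,u,v,X in O])
r=least_squares(f,[.5,0,0],loss='soft_l1');print(r.x,np.round(f(r.x).reshape(-1,2),1).tolist())
p=r.x
for n,X in dict(post=(.045,0,.206),tabL=(-.041,.0543,.154),tabLlow=(-.041,.0736,.121)).items():print(n,W(p,X))
s=robot.read_state();from scipy.spatial.transform import Rotation as R
print(R.from_rotvec(s['orientation']).as_matrix().round(3).tolist(), s['tool_pos'])
# bystanders
for t,h in(('paint_bottle',.06),('glaze_jar',.04),('pinch_bowl',.03)):
    px={c:robot.outline_of(c,t)[0]['pixel'] for c in('top','scene')}
    print(t,least_squares(lambda q:proj('top',np.array([*q,h]))-px['top'],[.5,0]).x,least_squares(lambda q:proj('scene',np.array([*q,h]))-px['scene'],[.5,0]).x)
E
```

```text
[ 0.52834375 -0.01661773  0.1605551 ] [[0.3, 3.7], [0.1, 1.4], [0.4, 1.1], [0.5, -1.7], [-0.7, -2.2], [-1.3, -1.5], [-0.4, 1.2], [-1.7, 0.4]]
post [ 0.57276499 -0.00942375  0.206     ]
tabL [0.47919033 0.03042939 0.154     ]
tabLlow [0.47610491 0.04948117 0.121     ]
[[-0.949, 0.315, 0.0], [0.315, 0.949, 0.0], [-0.0, 0.0, -1.0]] [0.18917101 0.56941718 0.21867144]
paint_bottle [ 0.66113585 -0.1682758 ] [ 0.67705557 -0.16513459]
glaze_jar [0.64377437 0.17146724] [0.63646976 0.17181071]
pinch_bowl [0.3977159  0.14196388] [0.38716996 0.13924783]
```

The tab at the +y end is raised (top crop 317,397), so the beads must end up in the left tray. I'll shut the fingers and move above that tab.

>>> carry_out(
  rows=[
    [-0.04, -0.038, -0.01, 0, 0, -3],
    [-0.08, -0.076, -0.01, 0, 0, -6],
    [-0.12, -0.114, -0.01, 0, 0, -9],
    [-0.16, -0.152, -0.01, 0, 0, -12],
    [-0.2, -0.19, -0.01, 0, 0, -15],
    [-0.24, -0.228, -0.01, 0, 0, -18],
    [-0.28, -0.265, -0.01, 0, 0, -21],
    [-0.32, -0.303, -0.01, 0, 0, -24],
    [-0.36, -0.34, -0.01, 0, 0, -27.5],
    [-0.4, -0.378, -0.01, 0, 0, -27.5],
    [-0.437, -0.413, -0.01, 0, 0, -27.5],
    [-0.437, -0.413, -0.01, 0, 0, -27.5],
  ],
  jaw=255,
  force=20,
)

```text
t: 2.8
tool_pos: [0.4746, 0.0367, 0.2286]
orientation: [-0.243, 3.132, -0.001]
force: [0.6, -0.4, -0.3]
opening: 0.0007
gripper_force: 0.0
```

```bash
python3 - <<'E'
from h import *
import cv2
a=robot.read_camera('scene')[:,:,::-1][130:310,200:460];a=cv2.resize(a,None,fx=3,fy=3,interpolation=cv2.INTER_CUBIC)
b=robot.read_camera('top')[:,:,::-1]
cv2.imwrite('pics/s1.png',cv2.convertScaleAbs(a,alpha=1.5))
E
```

```text
(no output)
```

View pics/s1.png

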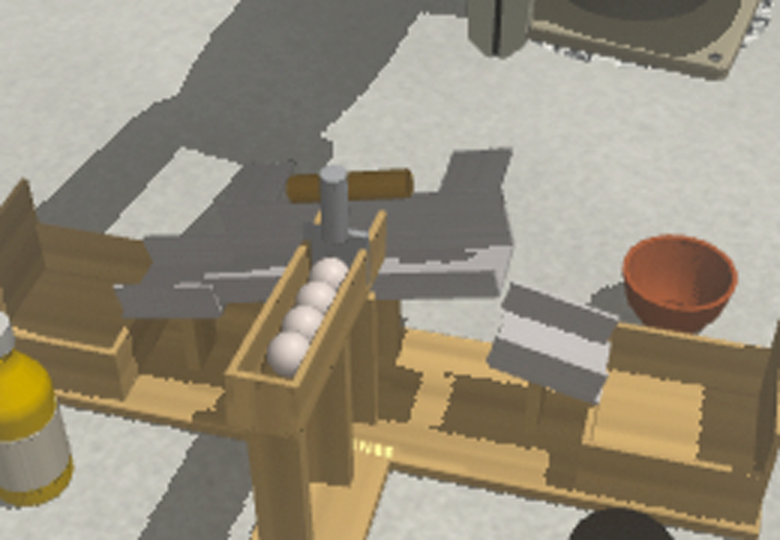

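The shut fingertips (crop 497,52) are above the raised left tab (480,170), so I'll press down now and come back up.

>>> carry_out(
  rows=[
    [0, 0, 0.03, 0, 0, 0],
    [0, 0, 0.06, 0, 0, 0],
    [0, 0, 0.07, 0, 0, 0],
    [0, 0, 0.08, 0, 0, 0],
    [0, 0, 0.088, 0, 0, 0],
    [0, 0, 0.094, 0, 0, 0],
    [0, 0, 0.1, 0, 0, 0],
    [0, 0, 0.1, 0, 0, 0],
    [0, 0, 0.1, 0, 0, 0],
  ],
)

```text
t: 4.03
tool_pos: [0.4738, 0.0396, 0.1289]
orientation: [-0.249, 3.131, -0.0]
force: [0.2, -0.1, -0.1]
opening: 0.0003
gripper_force: 0.0
```

>>> carry_out(
  rows=[
    [0, 0, -0.03, 0, 0, 0],
    [0, 0, -0.07, 0, 0, 0],
    [0, 0, -0.115, 0, 0, 0],
    [0, 0, -0.115, 0, 0, 0],
  ],
)

```text
t: 4.53
tool_pos: [0.4762, 0.0395, 0.2486]
orientation: [-0.249, 3.123, -0.001]
force: [-0.5, -0.7, -0.6]
opening: 0.0004
gripper_force: 0.0
```

```bash
python3 - <<'E'
from h import *
import cv2
a=robot.read_camera('scene')[:,:,::-1];r=robot.outline_of('scene','post_top');print(r[0]['conf'],r[0]['pixel'])
a=a[130:310,200:460];a=cv2.resize(a,None,fx=3,fy=3,interpolation=cv2.INTER_CUBIC)
cv2.imwrite('pics/s2.png',cv2.convertScaleAbs(a,alpha=1.5))
print(robot.read_state()['tool_pos'],robot.read_state()['force'])
E
```

```text
0.88 [313.3, 205.6]
[0.47400496 0.03962803 0.24400691] [-0.59037116  0.13824256 -0.5743041 ]
```

View pics/s2.png

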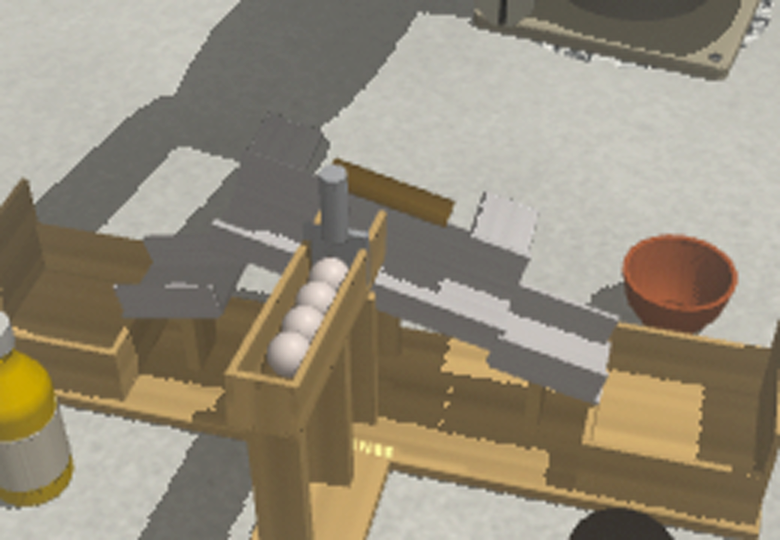

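The gate now stays tipped left (tab down at crop 505,222) and the slide is still closed. Next I'll go to the right side of the post and descend.

>>> carry_out(
  rows=[
    [-0.03, -0.038, 0, 0, 0, 0],
    [-0.062, -0.076, 0, 0, 0, 0],
    [-0.094, -0.1145, 0, 0, 0, 0],
    [-0.094, -0.1145, 0, 0, 0, 0],
    [-0.094, -0.1145, 0.02, 0, 0, 0],
    [-0.094, -0.1145, 0.045, 0, 0, 0],
    [-0.094, -0.1145, 0.062, 0, 0, 0],
    [-0.094, -0.1145, 0.062, 0, 0, 0],
  ],
)

```text
t: 5.62
tool_pos: [0.5827, -0.0575, 0.1792]
orientation: [0.251, -3.128, -0.002]
force: [-0.7, -0.3, -0.2]
opening: 0.0002
gripper_force: 0.0
```

```bash
python3 - <<'E'
from h import *
import cv2
a=robot.read_camera('scene')[:,:,::-1]
a=a[130:310,200:460];a=cv2.resize(a,None,fx=3,fy=3,interpolation=cv2.INTER_CUBIC)
cv2.imwrite('pics/s3.png',cv2.convertScaleAbs(a,alpha=1.5))
print(robot.read_state()['tool_pos'],robot.read_state()['force'])
E
```

```text
[ 0.58374261 -0.05784804  0.18086394] [-0.43915259  0.41277679  0.16236291]
```

View pics/s3.png

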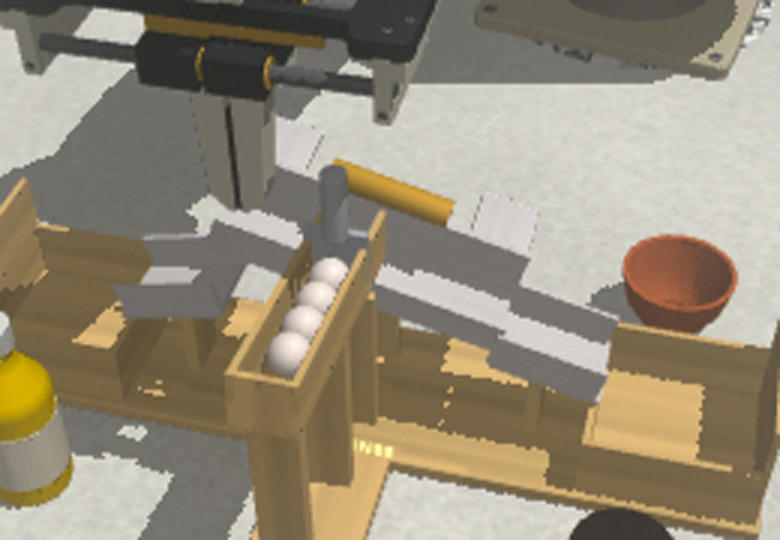

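The fingertips (240,205) line up with the mid-height of the post (333,218), so I'll push left.

>>> carry_out(
  rows=[
    [0, 0.012, 0, 0, 0, 0],
    [0, 0.022, 0, 0, 0, 0],
    [0, 0.03, 0, 0, 0, 0],
    [0, 0.038, 0, 0, 0, 0],
    [0, 0.046, 0, 0, 0, 0],
    [0, 0.054, 0, 0, 0, 0],
    [0, 0.06, 0, 0, 0, 0],
    [0, 0.066, 0, 0, 0, 0],
    [0, 0.07, 0, 0, 0, 0],
    [0, 0.073, 0, 0, 0, 0],
    [0, 0.073, 0, 0, 0, 0],
  ],
)

```text
t: 7.05
tool_pos: [0.5729, 0.0139, 0.1815]
orientation: [0.25, -3.131, -0.0]
force: [0.4, 0.1, -0.2]
opening: 0.0005
gripper_force: 0.0
```

```bash
python3 - <<'E'
from h import *
import cv2
a=robot.read_camera('scene')[:,:,::-1]
a=a[130:310,200:460];a=cv2.resize(a,None,fx=3,fy=3,interpolation=cv2.INTER_CUBIC)
cv2.imwrite('pics/s4.png',cv2.convertScaleAbs(a,alpha=1.5))
print(robot.read_state()['tool_pos'],robot.read_state()['force'])
E
```

```text
[0.57280784 0.0137323  0.18141194] [-0.28103308 -0.19138798  1.0682802 ]
```

View pics/s4.png

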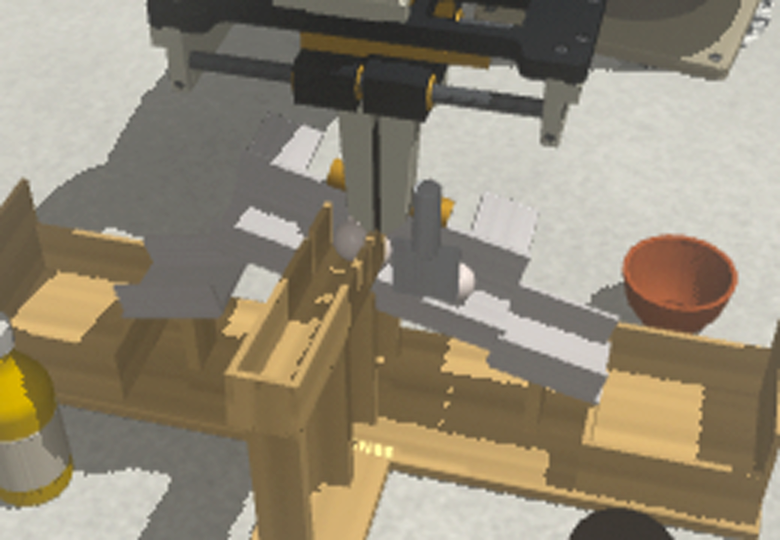

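The slide has opened and the beads are running; the post top has gone from crop (333,172) to (428,185). I'll work out the opening while they settle.

```bash
python3 - <<'E'
from h import *
d=np.array([-.16,.987,0]);P=np.array([.577,-.0094,.206]);a=proj('scene',P)
print(np.linalg.norm([95,13])/3, [np.round(np.linalg.norm(proj('scene',P+s*d)-a),1) for s in(.03,.035,.04,.045,.05)])
E
```

```text
31.961782734314983 [np.float64(20.3), np.float64(23.7), np.float64(27.2), np.float64(30.6), np.float64(34.1)]
```

The slide is about 47 mm open. I'll nudge it to the stop, then back off and rise.

>>> carry_out(
  rows=[
    [0, 0.001, 0, 0, 0, 0],
    [0, 0.002, 0, 0, 0, 0],
    [0, 0.003, 0, 0, 0, 0],
    [0, 0.003, 0, 0, 0, 0],
  ],
)

```text
t: 7.6
tool_pos: [0.5724, 0.0166, 0.1815]
orientation: [0.25, -3.131, -0.0]
force: [-0.2, -1.5, -0.1]
opening: 0.0006
gripper_force: 0.3
```

>>> carry_out(
  rows=[
    [0, -0.01, 0, 0, 0, 0],
    [0, -0.02, 0, 0, 0, 0],
    [0, -0.02, -0.03, 0, 0, 0],
    [0, -0.02, -0.07, 0, 0, 0],
    [0, -0.02, -0.1, 0, 0, 0],
    [0, -0.02, -0.1, 0, 0, 0],
    [0, -0.02, -0.1, 0, 0, 0],
    [0, -0.02, -0.1, 0, 0, 0],
    [0, -0.02, -0.1, 0, 0, 0],
    [0, -0.02, -0.1, 0, 0, 0],
    [0, -0.02, -0.1, 0, 0, 0],
    [0, -0.02, -0.1, 0, 0, 0],
  ],
)

```text
t: 9.1
tool_pos: [0.5757, -0.0031, 0.2816]
orientation: [-0.25, 3.132, -0.0]
force: [0.1, -0.3, 0.1]
opening: 0.0007
gripper_force: 0.0
```

```bash
python3 - <<'E'
from h import *
import cv2
a=robot.read_camera('scene')[:,:,::-1]
print([(round(d['conf'],2),d['pixel'].__repr__()) for d in robot.outline_of('scene','bead0')],robot.outline_of('scene','post_top')[0]['pixel'])
a=a[150:330,200:480];a=cv2.resize(a,None,fx=2.8,fy=2.8,interpolation=cv2.INTER_CUBIC)
cv2.imwrite('pics/s5.png',cv2.convertScaleAbs(a,alpha=1.5))
print(robot.read_state()['tool_pos'],robot.read_state()['t'])
E
```

```text
[(0.65, '[335.2, 365.6]'), (0.52, '[317.3, 252.0]'), (0.48, '[435.1, 266.9]')] [348.4, 215.5]
[ 0.57576416 -0.00316048  0.28170651] 9.25
```

View pics/s5.png

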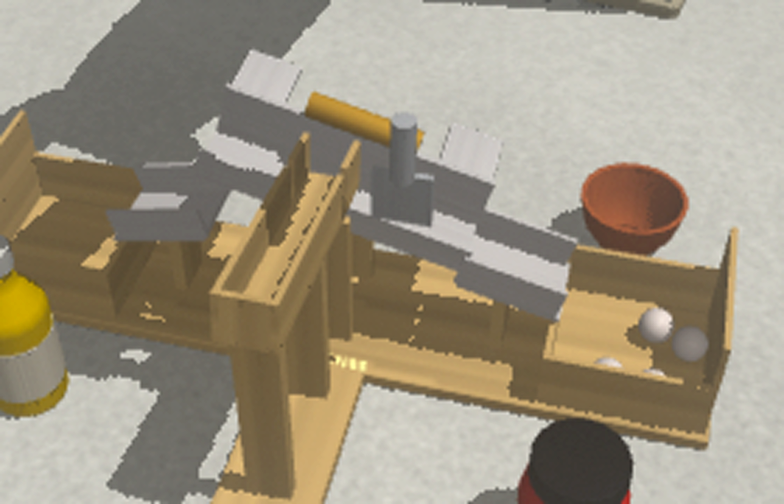

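All four beads are in the left tray (crop 655,325; 690,343; 607,362; 655,373). The gate is tipped left and the slide is at its stop. I'll let them settle, then hand in.

>>> carry_out(
  rows=[
    [0, 0, 0, 0, 0, 0],
    [0, 0, 0, 0, 0, 0],
    [0, 0, 0, 0, 0, 0],
    [0, 0, 0, 0, 0, 0],
    [0, 0, 0, 0, 0, 0],
    [0, 0, 0, 0, 0, 0],
    [0, 0, 0, 0, 0, 0],
    [0, 0, 0, 0, 0, 0],
    [0, 0, 0, 0, 0, 0],
    [0, 0, 0, 0, 0, 0],
    [0, 0, 0, 0, 0, 0],
    [0, 0, 0, 0, 0, 0],
  ],
)

```text
t: 10.75
tool_pos: [0.5757, -0.0032, 0.2817]
orientation: [-0.25, 3.132, -0.0]
force: [-0.1, 0.4, -0.2]
opening: 0.0003
gripper_force: 0.0
```

>>> carry_out(
  rows=[
    [0, 0, 0, 0, 0, 0],
    [0, 0, 0, 0, 0, 0],
    [0, 0, 0, 0, 0, 0],
    [0, 0, 0, 0, 0, 0],
    [0, 0, 0, 0, 0, 0],
    [0, 0, 0, 0, 0, 0],
    [0, 0, 0, 0, 0, 0],
    [0, 0, 0, 0, 0, 0],
    [0, 0, 0, 0, 0, 0],
    [0, 0, 0, 0, 0, 0],
    [0, 0, 0, 0, 0, 0],
    [0, 0, 0, 0, 0, 0],
  ],
)

```text
t: 12.25
tool_pos: [0.5757, -0.0032, 0.2816]
orientation: [0.25, -3.132, -0.0]
force: [-0.5, 0.3, 0.5]
opening: 0.0005
gripper_force: 0.0
```

```bash
python3 - <<'E'
from h import *
import cv2
A=robot.read_camera('top').astype(int);B=robot.read_camera('top').astype(int)
for _ in range(3):B=robot.read_camera('top').astype(int)
print((abs(A-B).sum(2)>60).sum())
print(robot.close_job())
E
```

```text
0
the job is handed in; nothing more can be done
None
```

The job is handed in at about 12.5 s: the seesaw is tipped over to the left, the slide is open to about 50 mm, all four beads lie in the left tray, and the arm is clear; the judge's verdict was not shown.

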